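Fit a set-screw collar to the flats of a bench drive's shaft and hold it down

ROBOT

A 7-joint arm with a two-finger parallel gripper is mounted at the origin on a cart in front of the work surface, level with it; the furniture and walls round the work are solid. World frame = base frame: x ahead of the robot, y to its left, z up, the work surface at z = 0. Lengths are in m, angles in rad, forces in N, time in s.
With the tool pointing down it reaches from about 0.4 to 0.85 m from the base axis. Payload 10.4 kg.
Tool frame: the origin (TCP) lies on the centre line of the jaws, within the pads' length; the fingertips stand 19 mm ahead of it and the grasp point (between the pads) is the TCP; z points along the fingers, y is the line along which they close (so a half turn about z gives the same grasp; the last joint's range is limited). The gripper opens to 87 mm and grips with 3 to 60 N. Pads are 19 mm wide; open, the fingers measure 117 mm over their backs; the gripper's body (75 mm by 190 mm) begins 51 mm behind the grasp point.
Start: joints at [-1.152, 0.332, -0.065, 1.46, 0.022, 1.35, -0.088], TCP at [0.267, 0.565, 0.242] pointing down, gripper open.
Joint ranges: [-2.6, 2.6], [-0.5, 2.12], [-1.47, 1.34], [0.16, 2.42], [-1.27, 4.41], [0.06, 2.06], [-2.6, 2.6]. Speed limits (rad/s): [2.22, 2.22, 2.79, 2.79, 3.14, 3.14, 3.14].

INTERFACE

Orientations are given as a unit quaternion [x, y, z, w].
In Python, from rig import observe, camera, camera_info, close_job gives the robot as it stands.
- The arm moves only by the tool jog_arm, never from a script. Its argument "plan" is a list of rows, each an object with "travel": the shift along the tool's x, y, z in m, a list of three; "twist": the turn about the tool's z in rad. A call has 1 to 20 rows; each row is the pose to reach, as a shift and turn from the pose commanded when the call began, along the tool's axes at that moment; what a row does not reach only later rows make up. A row lasts 1/12 s, in which the tool goes at most 41.7 mm and 7.16 degrees, less where a joint would pass 70% of its speed; a pose out of reach is approached as far as the arm can. A call with a gripper value outside its range is refused whole. "claw" is the closure, from 0 (fully open) to 1 (shut), set as the call begins (left out, the last holds). The fingers move at their own pace and stop on an object; the grip force is fixed at half the most. Time passes only in rows, so rows that repeat a pose let the fingers close. It gives the time, the measured TCP pose, the force, the opening and the grip force at its end, in the units of the state.
- observe(): the state, without advancing time (a new reading comes with each control period).
- camera(name): name is "scene" or "top"; returns the picture (420x560x3 uint8, blue, green, red); there is no depth.
- camera_info(name): a dict with "vfov" (degrees; the focal length in pixels is half the picture's height over the tangent of half this angle, whatever the lens; pixels are square), "cx", "cy" (the principal point, pixels), "k1" (the pictures are not rectified: a ray, as slopes to the right and down, at radius r is drawn at 1 + k1 r^2 times it, then the intrinsics apply), "position" and "rotation" of the camera in the world. Camera axes: x right, y down, z forward; pixel columns grow to the right and rows downward; lengths in m; the calibration is good to about 2 mm. A picture is of the moment at which its call begins. camera_info takes no time and is no camera call.
- close_job(): hands the job in; it is judged then, once.
The state is a dict: "time": time; "joint_pos": joint angles; "qvel": joint speeds; "joint_efforts": joint torques, N m; "tcp_pos": TCP position; "tool_rot": TCP orientation; "ft_force": force on the tool from outside, world axes, zero at the start; "moment": the same for the moment, N m; "grip_width": opening from 0.0 (shut) to 1.0 (fully open); "gripper_force": force on a finger pad.
Only numpy, scipy, OpenCV 4.12 (cv2) and the standard library are available. Lean on these libraries where they do the work, as an engineer would, in place of code of your own. Each camera call takes 0.05 s, during which the arm holds its last target. There are 200 camera calls.

TASK

Pinch the bare upright shaft of the white bench drive with the fingers to feel for its two flats, then fit the red collar over the shaft so that its two set screws face those flats and line up with the two yellow marks on the housing; the shaft has to be turned for that. Press the collar fully down against its spring washer and finish while still gripping it and holding it down there, ready for someone to tighten the screws. Leave the other things on the bench where they are.

Things in the scene. Friction and masses are not known exactly. Their poses are not given: they have to be found in the camera images.
- drive: White bench drive fixed to the bench, 110 (x) x 100 (y) x 60 mm high; origin under its shaft axis at bench level, z up. Its x axis is the line through the two yellow marks: 6 x 22 mm bars on the housing top, centred 34 mm either side of the shaft. A dark boss, 38 mm in diameter, rises to 75 mm above the bench, then the brass washer (33 mm, top face at 83.5 mm), then bare steel shaft.
- shaft_top (a point): Centre of the shaft's upper end, 120 mm above the bench. This point is fixed to the drive and has its axes: it does not turn with the shaft. The shaft is upright, 20 mm in diameter with two opposite flats over its whole length, 12 mm across them; the last 3.5 mm are tapered by 2 mm all round. Either flat may face either mark.
- shaft_bare (a point): Point on the shaft axis, 105 mm above the bench, where to pinch it; fixed to the drive. The shaft's own angle differs every time and is not reported: feel or see it. It turns endlessly against 0.045 N m. Pinched square on its flats it is 12 mm wide; a rad off, 20 cos(0.93 - a) mm; beyond 0.93 rad, 20 mm. A firm pinch (25 N or more) under 0.15 rad off settles on the flats and turns the shaft.
- spring_washer (a joint): Brass spring washer round the shaft on top of the boss: 0 when up, grows as it is pushed down, 0.005 m when fully down. It pushes back with about 3 N at the start and 7 N when fully down, so the collar rises again if it is not held.
- collar_mid (a point): Centre of the red collar, half-way up: an aluminium ring standing on the bench, bore upright, 44 mm outer diameter, 30 mm high, about 90 g. z is up along the bore; x runs through its two set screws (dark 8 mm discs in the side, white lines above them on the top). A half turn is the same. Grip it across y to leave the screws free. Fully pressed down, its centre is 93.5 mm above the bench.
- collar_bore (a point): Centre of the collar's underside, same axes. The bore goes right through: 22 mm in diameter with two flats 14 mm apart, square to x, behind the set screws. It goes down over the shaft only when its flats are parallel to the shaft's within about 0.1 rad; otherwise it rests on the shaft's end. It meets the washer 83.5 mm above the bench and is fully down at 78.5 mm.
- black_cap: Black ribbed screw cap, 36 mm in diameter, 15 mm high, origin at its underside; a bystander to leave alone. It and the collar may stand in each other's places.
- green_bottle: Small amber dropper bottle with a green cap, 31 x 32 x 70 mm, origin at its underside; a bystander to leave alone.
- lab_timer: Small white standing digital timer, 26 x 62 x 58 mm, origin at its underside; a bystander to leave alone.
- tape: Yellow tape roll lying flat, 68 mm in diameter, 19 mm high, origin at its underside; a bystander to leave alone.
Not all that is in view belongs to the job. Of the things shaped like the part that bears collar_mid, the red one is meant.

How it is judged:
On the way, in this order (a step that is already met when the one before it is completed fails the run):
1. the fingers pinch the bare upper end of the shaft (over 2 N, grasp point within 12 mm of the axis), the collar still away from it (contact force between the fingers and drive above 2 N and horizontal distance between the grasp point and shaft_top below 0.012 m and distance between the grasp point and shaft_top below 0.035 m and horizontal distance between collar_mid and shaft_top above 0.08 m), for 0.2 s.
2. the collar is gripped and carried clear of the bench (contact force between the fingers and collar above 1 N and height (world z) of collar_mid above 0.06 m), for 0.2 s.
At the end, for the whole second after the job is handed in: The collar is on the shaft (axes within 4 mm, upright within 0.1 rad) with its flats on the shaft's flats, pressed down until the spring washer is at least 3.5 of its 5 mm down, its set screws within 0.2 rad of the line of the yellow marks, at rest and still gripped by the fingers with over 3 N (value of joint spring_washer above 0.0035 m and z of collar_mid in the frame of shaft_top below -0.0235 m and horizontal distance between collar_mid and shaft_top below 0.004 m and angle between collar_mid's own z axis and vertical below 0.1 rad and angle between the x axis of collar_mid and the x axis of shaft_top, either way round below 0.2 rad and contact force between the fingers and collar above 3 N and linear speed of collar below 0.02 m/s); the arm keeps its last pose, push and grip.
It fails at once if a bystander (black cap, green-capped bottle, timer, tape roll) is pushed more than 30 mm (distance of any of black_cap, green_bottle, lab_timer, tape from where it was at the start of the episode above 0.03 m).
It also fails if it takes over 64 s, if anything falls off the work surface, if the arm or the gripper's body presses on something with over 40 N, if the wrist force passes 120 N, or if a joint passes its speed limit or range.

## Working session

There is one attempt and no reset: what is moved stays moved. The work goes in short steps, Python scripts to look and compute and a tool call to move; the robot and the scene stay as the last step left them, time stands still between calls to the robot, and variables do not carry over. Pictures are saved under pics/ and viewed, at most 10 in all, crops included, and the job is handed in when it is done.

Besides the shell and the picture viewer there is one more tool, called after "Call:" as a command line: name --argument value ..., lists and objects as JSON in quotes. jog_arm: Moves the arm, as the interface text tells. Its arguments: {"type":"object","properties":{"plan":{"type":"array"},"claw":{"type":"number"}},"required":["plan"]}

```bash
mkdir -p pics; cat > h.py <<'E'
import numpy as np, cv2
from rig import observe, camera, camera_info
def ray(info,u,v):
    f=210/np.tan(np.radians(info["vfov"])/2)
    d=np.array([(u-info["cx"])/f,(v-info["cy"])/f]); k=info["k1"]
    s=d.copy()
    for _ in range(30): s=d/(1+k*(s@s))
    R=np.array(info["rotation"]); 
    if R.shape!=(3,3):
        from scipy.spatial.transform import Rotation; R=Rotation.from_quat(R).as_matrix()
    return np.array(info["position"]), R@np.array([s[0],s[1],1.])
def onplane(name,u,v,z):
    p,d=ray(camera_info(name),u,v); return p+d*(z-p[2])/d[2]
E
python3 - <<'E'
from h import *
a=camera("top");b=camera("scene")
cv2.imwrite("pics/top.png",a);cv2.imwrite("pics/scene.png",b)
print(observe());print(camera_info("top"));print(camera_info("scene"))
E
```

```text
{'time': 0.1, 'joint_pos': array([-1.1516028 ,  0.33279054, -0.06468657,  1.46084394,  0.02160519,
        1.3499101 , -0.08852904]), 'qvel': array([-0.00036663, -0.00195801, -0.00145509, -0.00189881, -0.00057682,
       -0.00192138,  0.00068006]), 'joint_efforts': array([ 1.79919025e-03, -6.24546647e+01,  2.48078682e-02, -3.90711629e+01,
       -6.15338143e-02,  3.66101693e-02,  4.12645431e-05]), 'tcp_pos': array([0.26710005, 0.5646969 , 0.24085118]), 'tool_rot': array([ 2.19115207e-01,  9.75698791e-01, -6.19393979e-04, -1.04939863e-04]), 'ft_force': array([-0.44358135,  0.05940576, -0.05363795]), 'moment': array([ 0.03186657, -0.05950806,  0.02413509]), 'gripper_force': 0.0, 'grip_width': 0.9977470310994606}
{'vfov': 54.20135624670327, 'cx': 274.1928116923416, 'cy': 210.13517920292531, 'k1': -0.08011000780624217, 'position': array([0.37025257, 0.17621036, 0.97127999]), 'rotation': array([-0.64294752,  0.75813856, -0.08281164,  0.07061615])}
{'vfov': 56.377926211263784, 'cx': 280.84869353493366, 'cy': 214.27122620370096, 'k1': 0.00796994464992912, 'position': array([-0.01980215,  0.48159295,  0.65900506]), 'rotation': array([-0.47061037,  0.77451467, -0.36015673,  0.22122396])}
```

View pics/top.png

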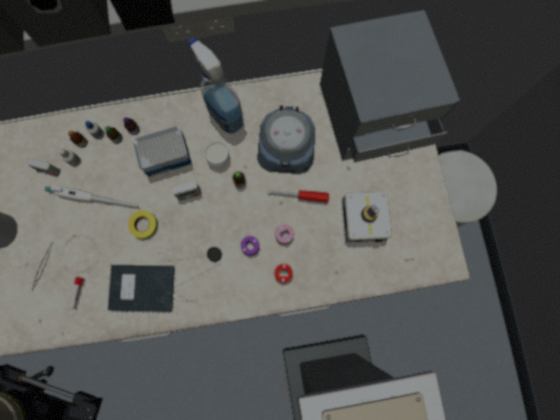

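View pics/scene.png

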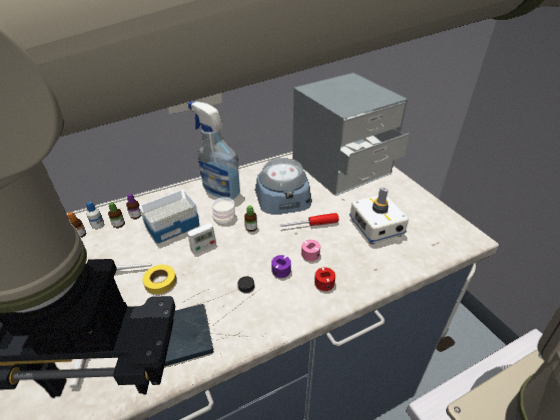

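Both pictures show three collar-like rings. In top they are red (284,273), purple (250,246) and pink (284,234). Two other red items are the screwdriver handle (313,196) and a small red part (79,281). The red ring at (284,273) matches the description. The drive is at (367,217). Next is a close crop of the collar and the drive.

```bash
python3 - <<'E'
from h import *
ims=[camera("top").astype(float) for _ in range(6)]
a=np.mean(ims,0).astype(np.uint8); cv2.imwrite("pics/topavg.png",a)
hsv=cv2.cvtColor(a,cv2.COLOR_BGR2HSV)
c1=cv2.resize(a[253:293,264:304],(400,400),interpolation=cv2.INTER_CUBIC)
c2=cv2.resize(a[187:247,337:397],(400,400),interpolation=cv2.INTER_CUBIC)
cv2.imwrite("pics/crop.png",np.hstack([c1,c2]))
def blobs(m,x0,x1,y0,y1,minA):
    z=np.zeros_like(m);z[y0:y1,x0:x1]=m[y0:y1,x0:x1]
    n,l,s,c=cv2.connectedComponentsWithStats(z)
    return [(s[i].tolist(),c[i].round(2).tolist()) for i in range(1,n) if s[i,4]>=minA]
red=cv2.inRange(hsv,(0,130,60),(8,255,255))|cv2.inRange(hsv,(172,130,60),(180,255,255))
print("red",blobs(red,262,306,252,296,3))
yel=cv2.inRange(hsv,(20,90,90),(35,255,255))
bl=blobs(yel,337,397,187,247,3);print("yel",bl)
for s,c in bl: print(onplane("top",*c,0.06).round(4))
print("collar c@.03",onplane("top",284,273,.03), "shaft top guess",onplane("top",370,214,.12))
for n,p in (("cap",(214,254)),("purple",(250,246)),("pink",(284,234)),("drv",(313,196))): print(n,onplane("top",*p,.015).round(3))
E
```

```text
red [([275, 265, 17, 17, 174], [283.02, 272.86])]
yel [([366, 197, 3, 8, 13], [367.08, 200.38]), ([364, 206, 9, 14, 48], [366.81, 212.79]), ([376, 214, 1, 3, 3], [376.0, 215.0]), ([369, 225, 2, 8, 12], [369.58, 228.17])]
[ 0.5574 -0.0704  0.06  ]
[ 0.529  -0.0636  0.06  ]
[ 0.5205 -0.0833  0.06  ]
[ 0.4931 -0.0623  0.06  ]
collar c@.03 [0.42788504 0.14460301 0.03      ] shaft top guess [ 0.5148127  -0.05399599  0.12      ]
cap [0.499 0.298 0.015]
purple [0.504 0.212 0.015]
pink [0.519 0.129 0.015]
drv [0.599 0.044 0.015]
```

View pics/crop.png

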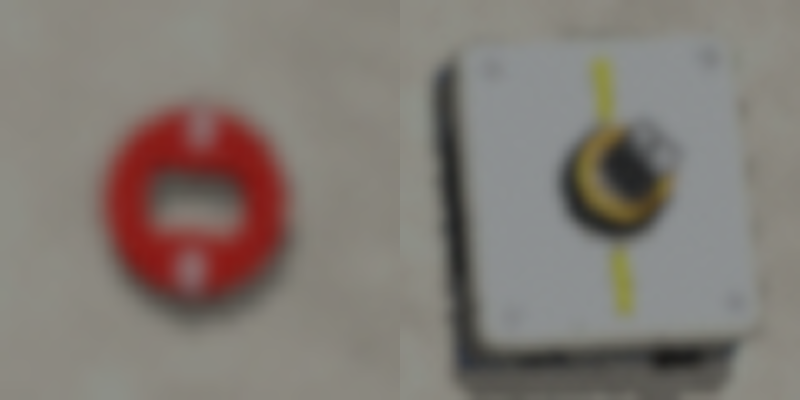

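The crop confirms the red ring, with white lines at about (283.8,265.6) and (282.7,279.4). The drive's yellow bars are at about (367.5,200) and (370,228.5). The shaft end is near crop (650,150), and its angle is not clear there yet. I'll work out the numbers and look at the shaft up close.

```bash
cat >> h.py <<'E'
from scipy.spatial.transform import Rotation as Rn
def proj(name,P):
    i=camera_info(name); f=210/np.tan(np.radians(i["vfov"])/2)
    R=Rn.from_quat(i["rotation"]).as_matrix(); c=R.T@(np.array(P)-i["position"])
    s=c[:2]/c[2]; s=s*(1+i["k1"]*(s@s)); return np.array([f*s[0]+i["cx"],f*s[1]+i["cy"]])
E
python3 - <<'E'
from h import *
a=cv2.imread("pics/topavg.png")
b=np.mean([camera("scene").astype(float) for _ in range(6)],0).astype(np.uint8);cv2.imwrite("pics/sceneavg.png",b)
hsv=cv2.cvtColor(a,cv2.COLOR_BGR2HSV).astype(float)
# yellow weights: sat within boxes
def wc(w,x0,x1,y0,y1,t):
    s=np.clip(w[y0:y1,x0:x1]-t,0,None);Y,X=np.mgrid[y0:y1,x0:x1];return np.array([(s*X).sum(),(s*Y).sum()])/s.sum()
yw=a[...,2].astype(float)-a[...,0]
m1=wc(yw,362,373,193,208,25);m2=wc(yw,365,376,222,238,25)
P1,P2=onplane("top",*m1,.06),onplane("top",*m2,.06);c=(P1+P2)/2;d=P1-P2
print("marks",m1,m2,P1,P2,"len",np.linalg.norm(d),"mid",c,"yaw",np.arctan2(d[1],d[0]))
w=np.minimum(a[...,1],a[...,0]).astype(float)
n1=wc(w,281,288,262,269,80);n2=wc(w,279,287,277,283,80)
for q in (n1,n2):print(q)
Q1,Q2=onplane("top",*n1,.03),onplane("top",*n2,.03);d=Q1-Q2
print("collar mid",(Q1+Q2)/2,"len",np.linalg.norm(d),"yaw",np.arctan2(d[1],d[0]))
# scene check on yellow / red
yb=b[...,2].astype(float)-b[...,0]
rb=cv2.inRange(cv2.cvtColor(b,cv2.COLOR_BGR2HSV),(0,150,80),(6,255,255)); r0=np.argwhere(rb[260:295,308:342]>0)+[260,308]
print("scene red bbox",r0.min(0),r0.max(0), "pred collar ctr",proj("scene",[*((Q1+Q2)/2)[:2],.015]))
for n in("top","scene"):print(n,"shaft top",proj(n,[c[0],c[1],.12]),"washer",proj(n,[c[0],c[1],.0835]))
u,v=proj("top",[c[0],c[1],.12]).round().astype(int);u2,v2=proj("scene",[c[0],c[1],.105]).round().astype(int)
k=lambda im,u,v,r:cv2.convertScaleAbs(cv2.resize(im[v-r:v+r,u-r:u+r],(400,400),interpolation=cv2.INTER_CUBIC),alpha=1.3)
cv2.imwrite("pics/shaft.png",np.hstack([k(a,u,v,10),k(b,u2,v2,20)]));print(u,v,u2,v2)
E
```

```text
marks [367.22760291 201.50121065] [369.87933884 228.83966942] [ 0.55472799 -0.07015089  0.06      ] [ 0.49147879 -0.06266653  0.06      ] len 0.06369047199433436 mid [ 0.52310339 -0.06640871  0.06      ] yaw -0.1177836572299683
[284.09403255 262.76130199]
[282.62962963 279.55555556]
collar mid [0.43230392 0.14531857 0.03      ] len 0.038236766445334636 yaw -0.2556824340281567
scene red bbox [268 315] [290 334] pred collar ctr [324.49891112 277.64266817]
top shaft top [374.81479875 209.32249706] washer [370.91061779 212.90797411]
scene shaft top [384.2547361  188.61783766] washer [381.70235941 201.03298563]
375 209 383 194
```

View pics/shaft.png

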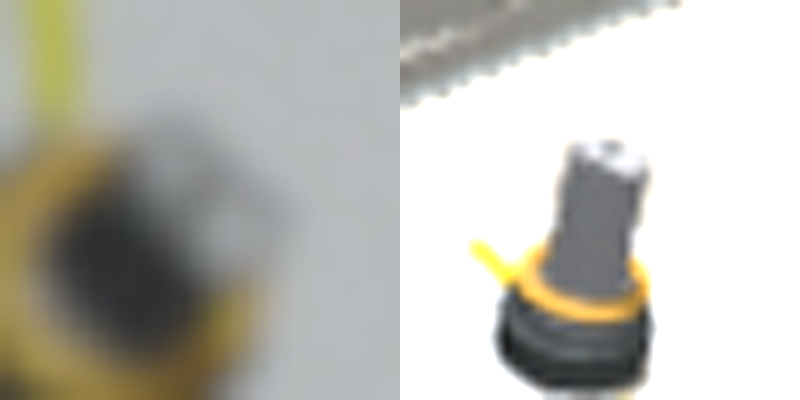

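The shaft end is near (375,208.5) in top, with its chord running right-down at about 45° in the picture. That puts the flat normals at a world yaw of about -1.0, to be confirmed by feel. The axis is near (0.525,-0.0665).

```bash
cat > go.py <<'E'
import sys; from h import *
def go(x,y,z,yaw):
    o=observe(); R=Rn.from_quat(o["tool_rot"]).as_matrix()
    t=R.T@(np.array([x,y,z])-o["tcp_pos"]); cy=np.arctan2(R[1,1],R[0,1])
    print("travel",t.round(4),"twist",round(cy-yaw,4),"cur yaw",cy.round(4),"pos",o["tcp_pos"].round(4),"j7",o["joint_pos"][6].round(2),"t",o["time"],"width mm",round(o["grip_width"]*87,2),o["gripper_force"],o["ft_force"].round(1))
if __name__=="__main__": go(*map(float,sys.argv[1:5]))
E
python3 go.py .525 -.0665 .20 -1.0
python3 - <<'E'
from h import *
P1,P2=onplane("top",367.2,200.1,.06),onplane("top",369.95,228.6,.06);d=P1-P2
print((P1+P2)/2,np.linalg.norm(d),np.arctan2(d[1],d[0]))
P1,P2=onplane("top",283.75,265.55,.03),onplane("top",282.65,279.35,.03);d=P1-P2
print((P1+P2)/2,np.linalg.norm(d),np.arctan2(d[1],d[0]))
print(onplane("top",375,208.5,.12))
E
```

```text
travel [-0.503  -0.4606  0.0415] twist 2.129 cur yaw 1.129 pos [0.2672 0.565  0.2416] j7 -0.09 t 0.7 width mm 86.75 0.0 [-0.5  0.6  0.3]
[ 0.5249843  -0.06686697  0.06      ] 0.06645332108928192 -0.1184071469243797
[0.42945675 0.14617892 0.03      ] 0.031362953927084894 -0.2481705202176413
[ 0.52479919 -0.06719188  0.12      ]
```

Call:
jog_arm --plan '[{"travel": [-0.503,-0.461,0.0],"twist": 2.13},{"travel": [-0.503,-0.461,0.0],"twist": 2.13},{"travel": [-0.503,-0.461,0.0],"twist": 2.13},{"travel": [-0.503,-0.461,0.0],"twist": 2.13},{"travel": [-0.503,-0.461,0.0],"twist": 2.13},{"travel": [-0.503,-0.461,0.0],"twist": 2.13},{"travel": [-0.503,-0.461,0.0],"twist": 2.13},{"travel": [-0.503,-0.461,0.0],"twist": 2.13},{"travel": [-0.503,-0.461,0.0],"twist": 2.13},{"travel": [-0.503,-0.461,0.0],"twist": 2.13},{"travel": [-0.503,-0.461,0.0],"twist": 2.13},{"travel": [-0.503,-0.461,0.0],"twist": 2.13},{"travel": [-0.503,-0.461,0.0],"twist": 2.13},{"travel": [-0.503,-0.461,0.0],"twist": 2.13},{"travel": [-0.503,-0.461,0.0],"twist": 2.13},{"travel": [-0.503,-0.461,0.0],"twist": 2.13},{"travel": [-0.503,-0.461,0.0],"twist": 2.13},{"travel": [-0.503,-0.461,0.0],"twist": 2.13},{"travel": [-0.503,-0.461,0.0],"twist": 2.13},{"travel": [-0.503,-0.461,0.0],"twist": 2.13}]'

```text
time: 2.37
tcp_pos: [0.5247, -0.0656, 0.2414]
tool_rot: [0.959, 0.283, -0.0, -0.0]
ft_force: [0.2, 0.3, 0.0]
grip_width: 0.998
gripper_force: 0.0
```

```bash
python3 go.py .525 -.067 .108 -1.0
```

```text
travel [-0.0005  0.0014  0.1334] twist 0.0025 cur yaw -0.9975 pos [ 0.5247 -0.0656  0.2414] j7 -0.89 t 2.3667 width mm 86.8 0.0 [0.2 0.3 0. ]
```

Call:
jog_arm --plan '[{"travel": [0,0.001,0.03]},{"travel": [0,0.001,0.07]},{"travel": [0,0.001,0.11]},{"travel": [0,0.001,0.133]},{"travel": [0,0.001,0.133]},{"travel": [0,0.001,0.133]},{"travel": [0,0.001,0.133]}]'

```text
$.plan[0]: bad value
```

Call:
jog_arm --plan '[{"travel": [0,0,0]},{"travel": [0,0,0]},{"travel": [0,0,0]},{"travel": [0,0,0]},{"travel": [0,0,0]},{"travel": [0,0,0]},{"travel": [0,0,0]},{"travel": [0,0,0]},{"travel": [0,0,0]},{"travel": [0,0,0]},{"travel": [0,0,0]},{"travel": [0,0,0]}]' --claw 1

```text
$.plan[0]: bad value
```

```bash
python3 go.py .525 -.067 .108 -1.0
```

```text
travel [-0.0005  0.0014  0.1334] twist 0.0025 cur yaw -0.9975 pos [ 0.5247 -0.0656  0.2414] j7 -0.89 t 2.3667 width mm 86.8 0.0 [0.2 0.3 0. ]
```

Twist is required in every row.

Call:
jog_arm --plan '[{"travel": [0,0.001,0.03],"twist": 0},{"travel": [0,0.001,0.07],"twist": 0},{"travel": [0,0.001,0.11],"twist": 0},{"travel": [0,0.001,0.133],"twist": 0},{"travel": [0,0.001,0.133],"twist": 0},{"travel": [0,0.001,0.133],"twist": 0},{"travel": [0,0.001,0.133],"twist": 0}]'

```text
time: 2.95
tcp_pos: [0.5264, -0.0669, 0.1104]
tool_rot: [0.959, 0.282, 0.001, 0.0]
ft_force: [0.5, 0.0, 0.3]
grip_width: 1.004
gripper_force: 0.0
```

Call:
jog_arm --plan '[{"travel": [0,0,0],"twist": 0},{"travel": [0,0,0],"twist": 0},{"travel": [0,0,0],"twist": 0},{"travel": [0,0,0],"twist": 0},{"travel": [0,0,0],"twist": 0},{"travel": [0,0,0],"twist": 0},{"travel": [0,0,0],"twist": 0},{"travel": [0,0,0],"twist": 0},{"travel": [0,0,0],"twist": 0},{"travel": [0,0,0],"twist": 0},{"travel": [0,0,0],"twist": 0},{"travel": [0,0,0],"twist": 0}]' --claw 1

```text
time: 3.95
tcp_pos: [0.5254, -0.0676, 0.1085]
tool_rot: [0.96, 0.281, 0.0, -0.0]
ft_force: [-0.3, 0.5, -0.4]
grip_width: 0.172
gripper_force: 0.2
```

```bash
python3 go.py .525 -.067 .108 -1.0
```

```text
travel [ 0.     -0.0007  0.0005] twist -0.001 cur yaw -1.001 pos [ 0.5254 -0.0676  0.1085] j7 -0.82 t 3.95 width mm 14.96 0.20690037156100516 [-0.3  0.5 -0.4]
```

Contact is just starting, so I'll wait for the grip to build.

Call:
jog_arm --plan '[{"travel": [0,0,0],"twist": 0},{"travel": [0,0,0],"twist": 0},{"travel": [0,0,0],"twist": 0},{"travel": [0,0,0],"twist": 0},{"travel": [0,0,0],"twist": 0},{"travel": [0,0,0],"twist": 0}]'

```text
time: 4.45
tcp_pos: [0.525, -0.0666, 0.1085]
tool_rot: [0.96, 0.281, -0.0, -0.001]
ft_force: [-2.7, 4.2, 2.5]
grip_width: 0.135
gripper_force: 30.0
```

```bash
python3 go.py .525 -.067 .108 -1.0; python3 -c "
from rig import observe;print(observe()['moment'])"
```

```text
travel [-0.0002  0.0004  0.0005] twist -0.0002 cur yaw -1.0002 pos [ 0.525  -0.0666  0.1085] j7 -0.82 t 4.45 width mm 11.72 29.99292178055839 [-2.7  4.2  2.5]
[0.73378675 0.79106941 0.02324142]
```

The width is 11.7 mm at 30 N, so the fingers are square on the flats at yaw -1.0. Now turn the shaft by -0.88.

Call:
jog_arm --plan '[{"travel": [0,0,0],"twist": -0.08},{"travel": [0,0,0],"twist": -0.16},{"travel": [0,0,0],"twist": -0.24},{"travel": [0,0,0],"twist": -0.32},{"travel": [0,0,0],"twist": -0.4},{"travel": [0,0,0],"twist": -0.48},{"travel": [0,0,0],"twist": -0.56},{"travel": [0,0,0],"twist": -0.64},{"travel": [0,0,0],"twist": -0.72},{"travel": [0,0,0],"twist": -0.8},{"travel": [0,0,0],"twist": -0.88},{"travel": [0,0,0],"twist": -0.88},{"travel": [0,0,0],"twist": -0.88},{"travel": [0,0,0],"twist": -0.88}]'

```text
time: 5.62
tcp_pos: [0.5255, -0.067, 0.1085]
tool_rot: [0.749, 0.662, 0.0, -0.0]
ft_force: [0.9, 4.6, -0.8]
grip_width: 0.137
gripper_force: 30.0
```

```bash
python3 go.py .525 -.067 .108 -.118; python3 -c "
from rig import observe;print(observe()['moment'])"
```

```text
travel [-0.0001 -0.0005  0.0005] twist -0.0051 cur yaw -0.1231 pos [ 0.5255 -0.067   0.1085] j7 0.03 t 5.6167 width mm 11.89 29.99415278347442 [ 0.9  4.6 -0.8]
[ 0.9475431  -0.21775042  0.04665128]
```

Call:
jog_arm --plan '[{"travel": [0,0,0],"twist": 0},{"travel": [0,0,0],"twist": 0},{"travel": [0,0,0],"twist": 0},{"travel": [0,0,0],"twist": 0},{"travel": [0,0,0],"twist": 0},{"travel": [0,0,-0.03],"twist": 0},{"travel": [0,0,-0.06],"twist": 0},{"travel": [0,0,-0.09],"twist": 0},{"travel": [0,0,-0.09],"twist": 0},{"travel": [0,0,-0.09],"twist": 0}]' --claw 0

```text
time: 6.45
tcp_pos: [0.5263, -0.0678, 0.2001]
tool_rot: [0.749, 0.663, 0.001, 0.001]
ft_force: [-0.7, -0.1, -0.4]
grip_width: 0.812
gripper_force: 0.0
```

```bash
python3 go.py .4295 .146 .12 1.32
```

```text
travel [ 0.2005 -0.1222  0.0799] twist -1.4413 cur yaw -0.1213 pos [ 0.5263 -0.0678  0.2001] j7 -0.02 t 6.45 width mm 70.66 0.0 [-0.7 -0.1 -0.4]
```

Call:
jog_arm --plan '[{"travel": [0.2,-0.122,0.0],"twist": -1.44},{"travel": [0.2,-0.122,0.0],"twist": -1.44},{"travel": [0.2,-0.122,0.0],"twist": -1.44},{"travel": [0.2,-0.122,0.0],"twist": -1.44},{"travel": [0.2,-0.122,0.0],"twist": -1.44},{"travel": [0.2,-0.122,0.0],"twist": -1.44},{"travel": [0.2,-0.122,0.0],"twist": -1.44},{"travel": [0.2,-0.122,0.0],"twist": -1.44},{"travel": [0.2,-0.122,0.0],"twist": -1.44},{"travel": [0.2,-0.122,0.0],"twist": -1.44},{"travel": [0.2,-0.122,0.0],"twist": -1.44},{"travel": [0.2,-0.122,0.0],"twist": -1.44},{"travel": [0.2,-0.122,0.05],"twist": -1.44},{"travel": [0.2,-0.122,0.08],"twist": -1.44},{"travel": [0.2,-0.122,0.08],"twist": -1.44},{"travel": [0.2,-0.122,0.08],"twist": -1.44}]'

```text
time: 7.78
tcp_pos: [0.4268, 0.1448, 0.1171]
tool_rot: [0.126, 0.992, -0.002, -0.002]
ft_force: [0.3, 0.8, 0.6]
grip_width: 1.002
gripper_force: 0.0
```

```bash
python3 go.py .4295 .146 .0235 1.32
python3 - <<'E'
from h import *
a=camera("top");b=camera("scene")
u,v=proj("scene",[.4295,.146,.03]).astype(int)
k=lambda im,u,v,r:cv2.resize(im[v-r:v+r,u-r:u+r],(400,400),interpolation=cv2.INTER_CUBIC)
cv2.imwrite("pics/c2.png",np.hstack([k(a,368,214,25),k(b,u,v,50)]))
E
```

```text
travel [-0.0027  0.0022  0.0936] twist -0.0013 cur yaw 1.3187 pos [0.4268 0.1448 0.1171] j7 0.91 t 7.7833 width mm 87.2 0.0 [0.3 0.8 0.6]
```

View pics/c2.png

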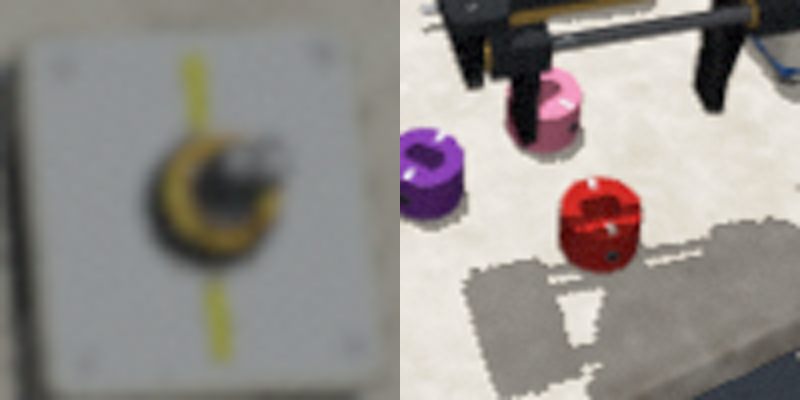

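In the left crop the shaft's chord is now square to the marks, at about (240,170). In the right crop the red collar's white lines are at (593,182) and (610,229). I'll cross-check the collar pose from the scene view.

```bash
python3 - <<'E'
from h import *
u,v=proj("scene",[.4295,.146,.03]).astype(int)
f=lambda x,y:onplane("scene",u-50+x/4-.4,v-50+y/4-.4,.03)
A,B=f(193,182),f(210,229);d=A-B
print((A+B)/2,np.linalg.norm(d),np.arctan2(d[1],d[0]))
print("outline L,R of top", f(159,208),f(241,208),(f(159,208)+f(241,208))/2)
E
```

```text
[0.43012664 0.14678281 0.03      ] 0.0332662741095058 -0.2911647607202731
outline L,R of top [0.43875335 0.16764839 0.03      ] [0.41880671 0.12932957 0.03      ] [0.42878003 0.14848898 0.03      ]
```

Call:
jog_arm --plan '[{"travel": [0,0,0.02],"twist": 0.02},{"travel": [0,0,0.04],"twist": 0.02},{"travel": [0,0,0.06],"twist": 0.02},{"travel": [0,0,0.06],"twist": 0.02},{"travel": [0,0,0.06],"twist": 0.02},{"travel": [0,0,0.06],"twist": 0.02}]'

```text
time: 8.38
tcp_pos: [0.4297, 0.1462, 0.0606]
tool_rot: [0.135, 0.991, 0.001, 0.001]
ft_force: [0.1, -0.5, -0.2]
grip_width: 1.003
gripper_force: 0.0
```

```bash
python3 go.py .4297 .1465 .0235 1.30
```

```text
travel [0.0001 0.0002 0.0371] twist -0.001 cur yaw 1.299 pos [0.4297 0.1462 0.0606] j7 0.91 t 8.3833 width mm 87.23 0.0 [ 0.1 -0.5 -0.2]
```

Call:
jog_arm --plan '[{"travel": [0,0,0.015],"twist": 0},{"travel": [0,0,0.03],"twist": 0},{"travel": [0,0,0.036],"twist": 0},{"travel": [0,0,0.036],"twist": 0},{"travel": [0,0,0.036],"twist": 0}]'

```text
time: 8.8
tcp_pos: [0.429, 0.1459, 0.0235]
tool_rot: [0.136, 0.991, 0.0, 0.0]
ft_force: [-0.0, -0.3, 0.6]
grip_width: 1.001
gripper_force: 0.0
```

Call:
jog_arm --plan '[{"travel": [0,0,0],"twist": 0},{"travel": [0,0,0],"twist": 0},{"travel": [0,0,0],"twist": 0},{"travel": [0,0,0],"twist": 0},{"travel": [0,0,0],"twist": 0},{"travel": [0,0,0],"twist": 0},{"travel": [0,0,0],"twist": 0},{"travel": [0,0,0],"twist": 0},{"travel": [0,0,0],"twist": 0},{"travel": [0,0,0],"twist": 0},{"travel": [0,0,0],"twist": 0},{"travel": [0,0,0],"twist": 0}]' --claw 1

```text
time: 9.8
tcp_pos: [0.4284, 0.1457, 0.0226]
tool_rot: [0.135, 0.991, 0.0, 0.0]
ft_force: [0.2, 1.2, 1.1]
grip_width: 0.5
gripper_force: 30.0
```

```bash
python3 go.py .4297 .1465 .15 1.30
```

```text
travel [-0.001   0.0011 -0.1274] twist -0.001 cur yaw 1.299 pos [0.4284 0.1457 0.0226] j7 0.93 t 9.8 width mm 43.49 29.99996530890712 [0.2 1.2 1.1]
```

Call:
jog_arm --plan '[{"travel": [0,0,-0.03],"twist": 0},{"travel": [0,0,-0.07],"twist": 0},{"travel": [0,0,-0.11],"twist": 0},{"travel": [0,0,-0.14],"twist": 0},{"travel": [0,0,-0.15],"twist": 0},{"travel": [0,0,-0.15],"twist": 0},{"travel": [0,0,-0.15],"twist": 0}]'

```text
time: 10.38
tcp_pos: [0.4281, 0.1455, 0.1718]
tool_rot: [0.135, 0.991, -0.0, -0.0]
ft_force: [0.3, -0.4, -1.3]
grip_width: 0.499
gripper_force: 30.0
```

```bash
python3 go.py .5256 -.0665 .172 1.448
python3 - <<'E'
from h import *
b=camera("scene"); o=observe()
u,v=proj("scene",o["tcp_pos"]).astype(int)
cv2.imwrite("pics/c3.png",cv2.resize(b[v-30:v+30,u-30:u+30],(600,600),interpolation=cv2.INTER_CUBIC));print(u,v,o["tcp_pos"])
E
```

```text
travel [-0.1508 -0.1781 -0.0003] twist -0.1489 cur yaw 1.2991 pos [0.4281 0.1455 0.1718] j7 0.87 t 10.3833 width mm 43.4 29.99997017734131 [ 0.3 -0.4 -1.3]
331 224 [0.42759066 0.14527327 0.17089444]
```

View pics/c3.png

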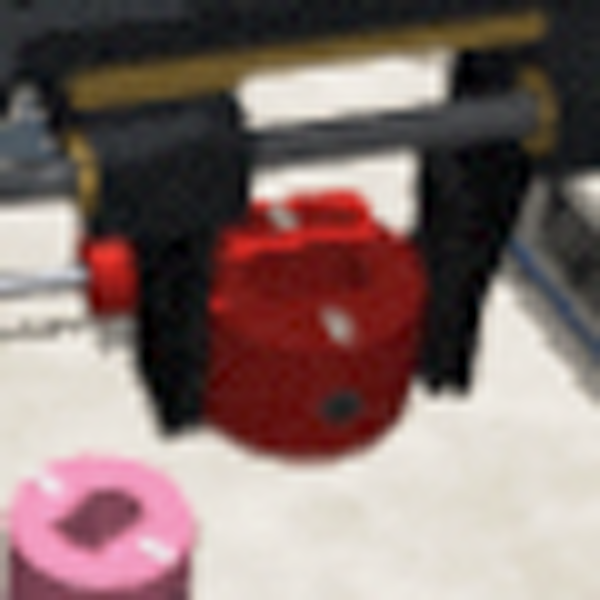

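The collar is held upright between the fingers, with its white lines at (283,215) and (338,325) in the crop. I'll check its centre and yaw relative to the tool.

```bash
python3 - <<'E'
from h import *
f=lambda x,y:onplane("scene",301+x/10-.45,194+y/10-.45,.1783)
A,B=f(283,215),f(338,325);d=A-B
print((A+B)/2,np.linalg.norm(d),np.arctan2(d[1],d[0]))
E
```

```text
[0.43008565 0.14419946 0.1783    ] 0.032275099834810694 -0.25310656396259557
```

Call:
jog_arm --plan '[{"travel": [-0.151,-0.178,0.0],"twist": -0.149},{"travel": [-0.151,-0.178,0.0],"twist": -0.149},{"travel": [-0.151,-0.178,0.0],"twist": -0.149},{"travel": [-0.151,-0.178,0.0],"twist": -0.149},{"travel": [-0.151,-0.178,0.0],"twist": -0.149},{"travel": [-0.151,-0.178,0.0],"twist": -0.149},{"travel": [-0.151,-0.178,0.0],"twist": -0.149},{"travel": [-0.151,-0.178,0.0],"twist": -0.149},{"travel": [-0.151,-0.178,0.0],"twist": -0.149},{"travel": [-0.151,-0.178,0.0],"twist": -0.149},{"travel": [-0.151,-0.178,0.0],"twist": -0.149},{"travel": [-0.151,-0.178,0.0],"twist": -0.149}]'

```text
time: 11.43
tcp_pos: [0.5258, -0.0653, 0.1723]
tool_rot: [0.061, 0.998, 0.0, -0.0]
ft_force: [0.4, 0.5, -1.2]
grip_width: 0.5
gripper_force: 30.0
```

```bash
python3 go.py .5256 -.0665 .148 1.448
```

```text
travel [ 0.0001 -0.0012  0.0243] twist 0.0017 cur yaw 1.4497 pos [ 0.5258 -0.0653  0.1723] j7 1.56 t 11.4333 width mm 43.5 30.00002885077265 [ 0.4  0.5 -1.2]
```

Call:
jog_arm --plan '[{"travel": [0.0015,-0.0015,0.012],"twist": 0.01},{"travel": [0.0015,-0.0015,0.022],"twist": 0.01},{"travel": [0.0015,-0.0015,0.024],"twist": 0.01},{"travel": [0.0015,-0.0015,0.027],"twist": 0.01},{"travel": [0.0015,-0.0015,0.03],"twist": 0.01},{"travel": [0.0015,-0.0015,0.032],"twist": 0.01},{"travel": [0.0015,-0.0015,0.034],"twist": 0.01},{"travel": [0.0015,-0.0015,0.036],"twist": 0.01},{"travel": [0.0015,-0.0015,0.036],"twist": 0.01},{"travel": [0.0015,-0.0015,0.036],"twist": 0.01}]'

```text
time: 12.27
tcp_pos: [0.5244, -0.0671, 0.1364]
tool_rot: [0.066, 0.998, 0.0, -0.0]
ft_force: [0.7, 3.8, -3.1]
grip_width: 0.505
gripper_force: 30.0
```

```bash
python3 go.py .5245 -.0665 .101 1.44
```

```text
travel [0.     0.0006 0.0354] twist -0.0015 cur yaw 1.4385 pos [ 0.5244 -0.0671  0.1364] j7 1.57 t 12.2667 width mm 43.94 30.000156091882673 [ 0.7  3.8 -3.1]
```

The collar bottom is about 6 mm below the shaft's end with almost no axial force, so it has entered. I'll continue down.

Call:
jog_arm --plan '[{"travel": [0,0.0007,0.004],"twist": 0},{"travel": [0,0.0007,0.008],"twist": 0},{"travel": [0,0.0007,0.012],"twist": 0},{"travel": [0,0.0007,0.016],"twist": 0},{"travel": [0,0.0007,0.02],"twist": 0},{"travel": [0,0.0007,0.024],"twist": 0},{"travel": [0,0.0007,0.027],"twist": 0},{"travel": [0,0.0007,0.027],"twist": 0},{"travel": [0,0.0007,0.027],"twist": 0}]'

```text
time: 13.02
tcp_pos: [0.5241, -0.0669, 0.109]
tool_rot: [0.066, 0.998, -0.0, -0.001]
ft_force: [-0.9, 3.0, -3.6]
grip_width: 0.501
gripper_force: 30.0
```

```bash
python3 go.py .5245 -.0665 .101 1.44
```

```text
travel [-0.0004  0.0005  0.008 ] twist -0.0019 cur yaw 1.4381 pos [ 0.5241 -0.0669  0.109 ] j7 1.59 t 13.0167 width mm 43.61 30.00007075139365 [-0.9  3.  -3.6]
```

Now press through the washer travel.

Call:
jog_arm --plan '[{"travel": [0,0.0003,0.002],"twist": 0},{"travel": [0,0.0003,0.004],"twist": 0},{"travel": [0,0.0003,0.006],"twist": 0},{"travel": [0,0.0003,0.008],"twist": 0},{"travel": [0,0.0003,0.009],"twist": 0},{"travel": [0,0.0003,0.009],"twist": 0},{"travel": [0,0.0003,0.009],"twist": 0},{"travel": [0,0.0003,0.009],"twist": 0}]'

```text
time: 13.68
tcp_pos: [0.5248, -0.0667, 0.1011]
tool_rot: [0.066, 0.998, 0.0, 0.0]
ft_force: [-3.9, 2.7, 6.5]
grip_width: 0.502
gripper_force: 30.0
```

```bash
python3 go.py .5245 -.0665 .101 1.44
```

```text
travel [0.0003 0.0002 0.0001] twist -0.0021 cur yaw 1.4379 pos [ 0.5248 -0.0667  0.1011] j7 1.59 t 13.6833 width mm 43.71 30.00008511429769 [-3.9  2.7  6.5]
```

Call:
jog_arm --plan '[{"travel": [0,0,0.001],"twist": 0},{"travel": [0,0,0.0015],"twist": 0},{"travel": [0,0,0.0015],"twist": 0},{"travel": [0,0,0.0015],"twist": 0},{"travel": [0,0,0.0015],"twist": 0},{"travel": [0,0,0.0015],"twist": 0}]'

```text
time: 14.18
tcp_pos: [0.5249, -0.0667, 0.1009]
tool_rot: [0.066, 0.998, 0.0, 0.0]
ft_force: [-10.2, 3.1, 22.1]
grip_width: 0.508
gripper_force: 30.0
```

```bash
python3 go.py .5245 -.0665 .101 1.44
python3 - <<'E'
from h import *
b=camera("scene");u,v=proj("scene",[.525,-.067,.095]).astype(int)
cv2.imwrite("pics/c4.png",cv2.resize(b[v-30:v+30,u-30:u+30],(600,600),interpolation=cv2.INTER_CUBIC))
print(u,v,[proj("scene",[.525,-.067,z]).round(1) for z in (.0785,.1085,.12)])
E
```

```text
travel [ 0.0004  0.0002 -0.0001] twist -0.0021 cur yaw 1.4379 pos [ 0.5249 -0.0667  0.1009] j7 1.59 t 14.1833 width mm 44.16 30.00014823570382 [-10.2   3.1  22.1]
382 196 [array([381.1, 202.2]), array([383.1, 192.1]), array([383.9, 188.1])]
```

View pics/c4.png

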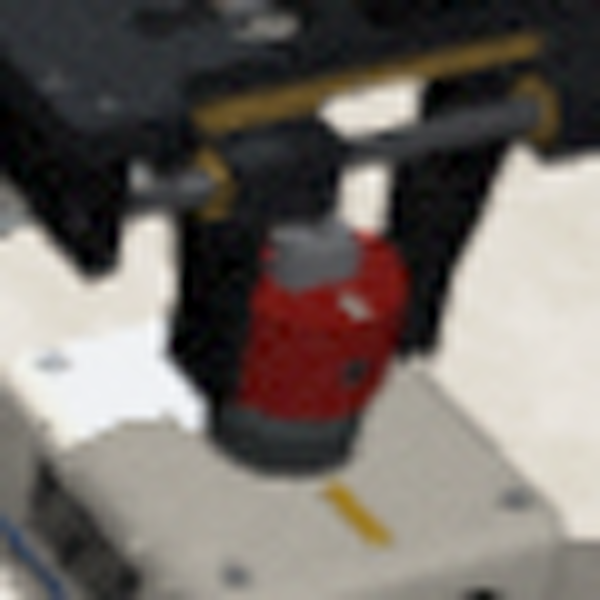

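The collar is seated on the boss with the shaft protruding at (315,255). The set screw at (355,370) faces the yellow mark at (358,515). The force rose to 22 N with no further travel, so the collar is fully down and still gripped.

```bash
python3 -c "
from rig import close_job;print(close_job())"
```

```text
the job is handed in; nothing more can be done
None
```

The job is handed in: the red collar is on the turned shaft with its screws lined up to the yellow marks, pressed fully down (hard stop at about 22 N) and still gripped at 30 N; the judge's verdict was not shown.

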